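# Load a specimen cassette into the dark chamber through its light flap

## Robot

A 6-joint arm with a two-finger parallel gripper is mounted at the origin on the work surface. World frame = base frame: x ahead of the robot, y to its left, z up, the work surface at z = 0. Lengths are in m, angles in rad, forces in N, time in s.
With the tool pointing down it reaches from about 0.35 to 0.875 m from the base axis. Payload 15.5 kg.
Tool frame: the origin (TCP) lies at the very end of the fingers, on their centre line; the grasp point (between the pads) lies 19 mm behind it; z points along the fingers, y is the direction in which the jaws open and shut (so a half turn about z gives the same grasp; the last joint's range is limited). The gripper opens to 85 mm and grips with 20 to 120 N. Pads are 22 mm wide; open, the fingers measure 114 mm over their backs; the gripper's body (76 mm by 85 mm) begins 54 mm behind the grasp point. The pads swing forward as they close: fully open they stand 13 mm farther back than shut.
Start: joints at [-1.377, 0.494, 1.345, -0, 1.302, -0.096], TCP at [0.179, -0.599, 0.231] pointing down, gripper open.
Joint ranges: [-2.91, 2.91], [-0.82, 2.16], [0.22, 2.67], [-1.22, 4.37], [0.12, 2.79], [-3.08, 3.08]. Speed limits (rad/s): [1.89, 1.89, 2.57, 3.01, 3.01, 3.01].

## Interface

Orientations are given as a 3x3 rotation matrix whose columns are the frame's x, y, z axes.
In Python, from rig import bot, optics gives the robot as it stands.
- The arm moves only by the tool arm_command, never from a script. Its argument "deltas" is a list of rows, each a list of 2 entries, a list of its own where there are three numbers: the shift along the tool's x, y, z in m, then the turn about the tool's z in degrees. A call has exactly 5 rows; each row is the pose to reach, as a shift and turn from the pose measured when the call began, along the tool's axes at that moment; what a row does not reach only later rows make up. A row lasts 1/12 s, in which the tool goes at most 41.7 mm and 7.16 degrees, less where a joint would pass 70% of its speed; a pose out of reach is approached as far as the arm can. A call with a gripper value outside its range is refused whole. "jaw" is the gripper command: -1 is shut, 1 is fully open, values between are in proportion, set as the call begins (left out, the last holds). The fingers move at their own pace and stop on an object; the grip force is fixed at half the most. Time passes only in rows, so rows that repeat a pose let the fingers close, or fill a call up. It gives the time, the measured TCP pose, the force and the opening at its end, in the units of the state.
- bot.observe(): the state, without advancing time (a new reading comes with each control period).
- optics.camera(name): name is "scene" or "side" or "wrist"; returns (picture, depth): 384x512x3 uint8, red, green, blue; 384x512 float32, m along the optical axis (not along the pixel's ray), 0 where there is no reading.
- optics.camera_info(name): a dict with "camera_matrix" (3x3 intrinsics, pixels), "world_from_camera" (4x4, takes a point from camera to world coordinates); the wrist camera has in their place "hand_eye" (4x4, takes a point from camera to tool coordinates, whose origin is the TCP and whose axes are the flange's). Camera axes: x right, y down, z forward; pixel columns grow to the right and rows downward; lengths in m; the calibration is good to about 2 mm. The wrist camera is an equidistant fisheye: a pixel r from the principal point sees the ray r / f radians off the axis. A picture is of the moment at which its call begins: read the wrist's pose just before it. camera_info takes no time and is no camera call.
- bot.sign_off(): hands the job in, once; it reports no verdict.
The state is a dict: "time_s": time; "joint_positions": joint angles; "joint_velocities": joint speeds; "joint_torque": joint torques, N m; "position": TCP position; "eef_rot": TCP orientation; "wrist_force": force on the tool from outside, world axes, zero at the start; "wrist_torque": the same for the moment, N m; "width": opening from 0.0 (shut) to 1.0 (fully open).
Only numpy, scipy, OpenCV 4.12 (cv2) and the standard library are available. Lean on these libraries where they do the work, as an engineer would, in place of code of your own. Each camera call takes 0.05 s, during which the arm holds its last target.

## Task

Set the specimen cassette (the oblong metal block with the round window on top) in the loading channel, lengthwise, and let go; then drive it with the push slide through the sprung light flap until you feel the hidden sprung end stop give a little, without pressing that stop to the bottom. Pull the slide all the way back so that the flap closes behind the cassette, let go, and leave the other things on the table where they are.

Things in the scene. Friction and masses are not known exactly. Their poses are not given: they have to be found in the camera images.
- cassette_center (a point): centre (half-way up) of the specimen cassette, a loose plain aluminium block 60 mm long (its x), 40 mm wide (its y), 30 mm tall, about 180 g, with a flush round dark window on top; the same either way round. It stands on the table among other small parts, beyond the loader as seen from the robot.
- loader: the fixed loader: a dark steel base plate 96 mm wide and 8 mm thick, from 195 mm behind to 215 mm ahead of its origin, with a black dark chamber at its +x end (110 mm wide, top 75 mm above the table, from x = 48 to 215 mm). Origin on the table under the middle of the open channel; x is the push direction, from the slide to the chamber; z up.
- channel (a point): point on the floor of the loading channel, 8 mm above the table, over which the cassette's centre is best set (8 mm ahead of the loader's origin). The channel is open above, 46 mm wide between rails 6 mm high and 6 mm thick, and runs along the loader's x from 58 mm behind this point to the flap 42 mm ahead. Axes as the loader's.
- mouth (a point): middle of the sill of the chamber's only opening (46 mm wide, 42 mm high), on the channel's floor under the closed flap, 42 mm ahead of the channel point. Axes as the loader's.
- flap (a joint): angle of the white sprung flap (44 mm wide, 39 mm high) in the chamber's mouth, hinged along its top edge 48 mm above the table: 0 = hanging closed, grows as it swings into the chamber, up to 1.5 rad. Its spring (about 0.04 to 0.07 N m) closes it; pushing the cassette in against it takes about 2 to 5 N. It rides on the cassette's top until the cassette's rear is 38 mm past it.
- slide (a joint): travel of the push slide along the loader's x, m: 0 = fully back, 0.180 = end; starts 0 to 0.010. A steel carriage with a nose bar 20 mm wide, 12 to 28 mm above the table, whose flat front is 110 mm ahead of the handle's middle and, at 0, 54 mm behind the channel point. Friction about 1.5 N; it stays where left. It pushes the cassette but does not hold it.
- slide_grip (a point): point to grip on the slide's upright black handle: a post 16 mm (along the push) by 24 mm (across), its top 90 mm above the table; this point is on its middle line 70 mm above the table, at x = -156 mm + slide travel in the loader's frame. Its axes are the loader's.
- stop_plate (a joint): deflection of the sprung end-stop plate hidden in the chamber, m: 0 = untouched, grows as the cassette presses it (1.2 N per mm), bottoms at 0.010. Its depth differs each time: the cassette first meets it at a slide travel somewhere between 0.141 and 0.166. Giving a little means 2 to 9 mm, best about 4 (5 N on top of the friction).
- mount_block: bystander: aluminium block 50 x 50 x 28 mm with two small knobs on top; origin at the centre of its underside
- lens_ring: bystander: round aluminium lens mount, 52 mm across and 22 mm high; origin at the centre of its underside
- fluid_bottle: bystander: white bottle, 48 mm across and 130 mm high; origin at the centre of its underside
- lens_tube: bystander: black lens tube standing upright, 50 mm across and 60 mm high; origin at the centre of its underside
- carton: bystander: small cardboard box 90 x 70 x 60 mm; origin at the centre of its underside
- driver: bystander: screwdriver 180 mm long, lying on the table
Things that resemble listed ones, but are neither listed nor needed, are in the scene too. Leave any blue or red look-alike of the part that bears cassette_center alone.

How it is judged:
By the outcome, as a careful person would: the job done as asked, in the order asked, and still so for the second after the job is handed in, with the robot touching nothing.
It also fails if it takes over 72 s, if anything falls off the work surface, if the arm or the gripper's body presses on something with over 40 N, if the wrist force passes 120 N, or if a joint passes its speed limit or range.

## Working session

There is one attempt and no reset: what is moved stays moved. The work goes in short steps, Python scripts to look and compute and a tool call to move; the robot and the scene stay as the last step left them, time stands still between calls to the robot, and variables do not carry over. Pictures are saved under pics/ and viewed, and the job is handed in when it is done.

Besides the shell and the picture viewer there is one more tool, called after "Emit:" as name([rows], argument=value, ...), one row to a line, values as JSON. arm_command: Moves the arm, as the interface text tells. Its arguments: {"type":"object","properties":{"deltas":{"type":"array","items":{"type":"array"}},"jaw":{"type":"number"}},"required":["deltas"]}

```bash
ls; mkdir -p pics; python3 - <<'E'
from rig import bot, optics
import cv2, numpy as np
s=bot.observe(); print({k:np.round(v,3).tolist() for k,v in s.items()})
for n in ("scene","side","wrist"):
    p,d=optics.camera(n); cv2.imwrite(f"pics/{n}0.png",cv2.resize(p[:,:,::-1],(796,597))); np.savez(f"{n}0.npz",p=p,d=d)
    i=optics.camera_info(n); print(n,{k:(np.round(v,4).tolist() if not isinstance(v,str) else v) for k,v in i.items()})
E
```

```text
pics
{'time_s': 0.0, 'joint_positions': [-1.377, 0.494, 1.346, -0.0, 1.302, -0.096], 'joint_velocities': [0.001, 0.002, 0.0, -0.002, 0.001, -0.0], 'joint_torque': [-0.004, -88.217, -38.388, -0.0, 0.01, 0.0], 'position': [0.179, -0.599, 0.231], 'eef_rot': [[0.958, 0.286, -0.0], [0.286, -0.958, 0.001], [0.0, -0.001, -1.0]], 'wrist_force': [0.059, -0.117, -0.47], 'wrist_torque': [-0.015, 0.028, -0.015], 'width': 1.0}
scene {'camera_matrix': [[354.4896, 0.0, 261.651], [0.0, 354.4896, 193.6352], [0.0, 0.0, 1.0]], 'world_from_camera': [[0.7443, 0.5155, -0.4247, 1.0556], [0.6679, -0.571, 0.4774, -0.5342], [0.0036, -0.6389, -0.7692, 0.979], [0.0, 0.0, 0.0, 1.0]]}
side {'camera_matrix': [[450.5498, 0.0, 255.1504], [0.0, 450.5498, 184.9191], [0.0, 0.0, 1.0]], 'world_from_camera': [[-0.8007, -0.4399, 0.4066, -0.0145], [-0.599, 0.5954, -0.5354, 0.768], [-0.0066, -0.6723, -0.7403, 1.1056], [0.0, 0.0, 0.0, 1.0]]}
wrist {'camera_matrix': [[297.3186, 0.0, 255.9338], [0.0, 297.3186, 187.4212], [0.0, 0.0, 1.0]], 'hand_eye': [[0.0011, -0.9575, -0.2885, 0.0744], [1.0, 0.0015, -0.0013, -0.001], [0.0016, -0.2885, 0.9575, -0.1412], [0.0, 0.0, 0.0, 1.0]]}
```

View pics/scene0.png

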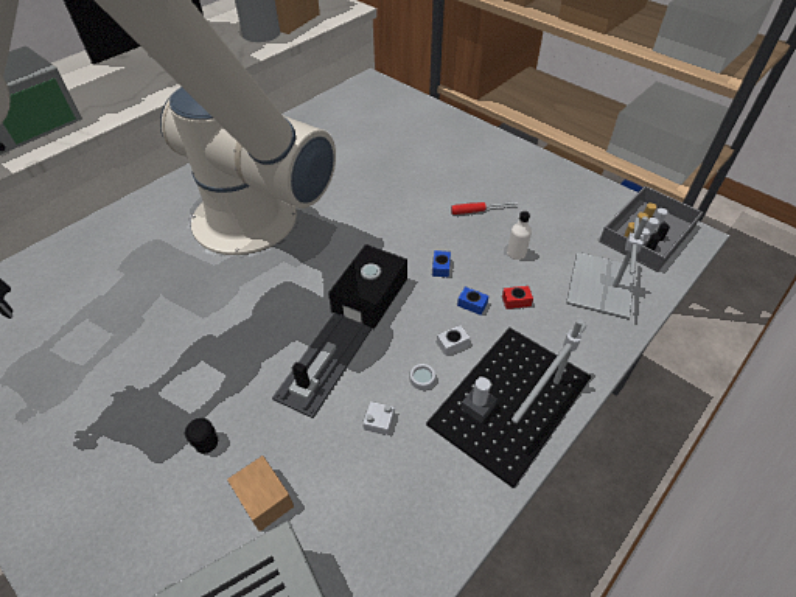

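View pics/side0.png

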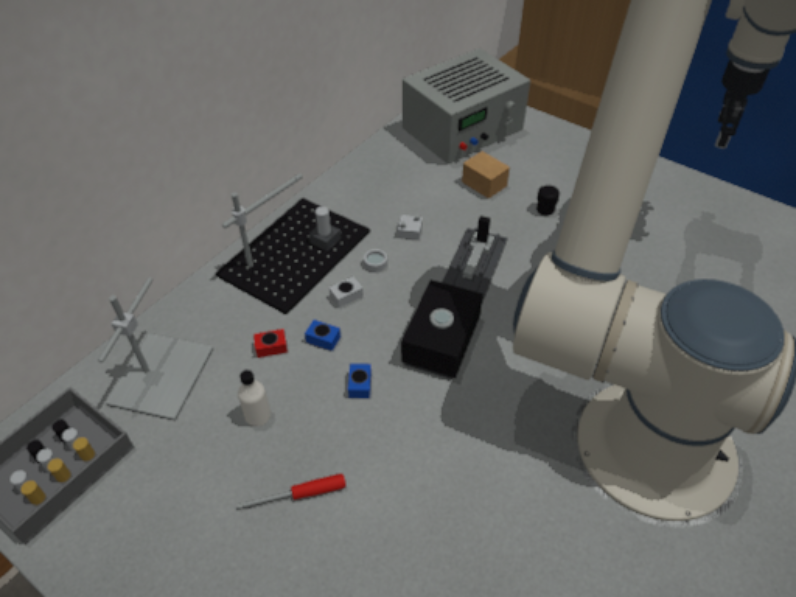

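View pics/wrist0.png

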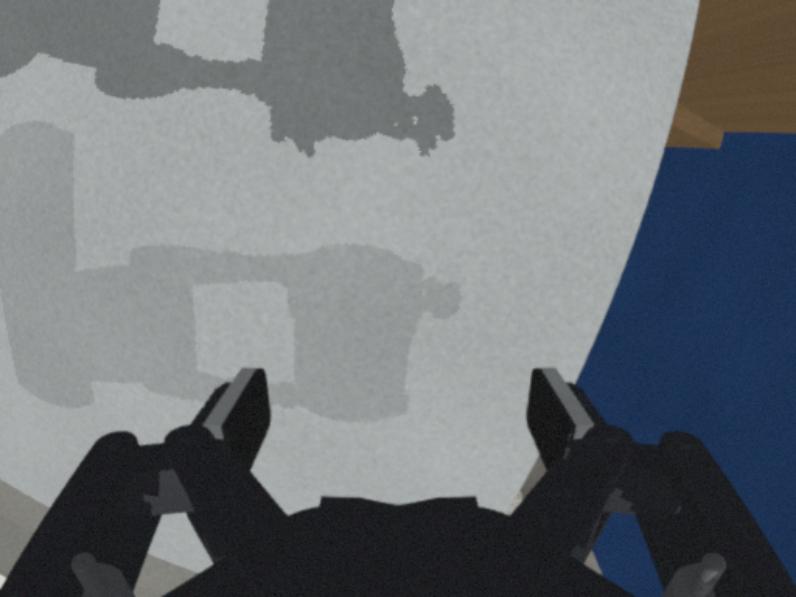

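The scene view shows the silver cassette at about (453,340), the loader's handle at (301,375), the chamber at (370,280), and blue and red decoys nearby. I'll measure these in both fixed views.

```bash
cat > h.py <<'E'
import numpy as np, cv2
from rig import bot, optics
def cloud(n,d,info=None):
    i=info or optics.camera_info(n); K=np.array(i["camera_matrix"]); T=np.array(i["world_from_camera"])
    v,u=np.mgrid[:d.shape[0],:d.shape[1]]
    P=np.stack([(u-K[0,2])/K[0,0]*d,(v-K[1,2])/K[1,1]*d,d],-1)@T[:3,:3].T+T[:3,3]
    P[d<=0]=np.nan; return P
def ray(n,u,v,z):
    i=optics.camera_info(n); K=np.array(i["camera_matrix"]); T=np.array(i["world_from_camera"])
    d=T[:3,:3]@np.array([(u-K[0,2])/K[0,0],(v-K[1,2])/K[1,1],1]); o=T[:3,3]
    return o+d*(z-o[2])/d[2]
def rect(pts):
    (c,wh,a)=cv2.minAreaRect(pts.astype(np.float32)*1000); return np.round(c,1),np.round(wh,1),round(a,1)
E
python3 - <<'E'
from h import *
for n,cas,ch,hd in (("scene",(453,340),(370,262),(300,368)),("side",(346,288),(441,318),(483,225))):
    f=np.load(n+"0.npz"); p,d=f["p"],f["d"]; P=cloud(n,d); sc=512/796
    for nm,px,zl,zh,r in (("cas",cas,.024,.036,45),("chamber",ch,.069,.082,120),("handle",hd,.082,.097,20)):
        u,v=int(px[0]*sc),int(px[1]*sc); print(n,nm,"pt",np.round(P[v,u],3))
        m=((P[...,2]>zl)&(P[...,2]<zh)).astype(np.uint8)
        k,l=cv2.connectedComponents(m)
        yy,xx=np.mgrid[:384,:512]; m2=(m>0)&(np.hypot(yy-v,xx-u)<r)
        k,l=cv2.connectedComponents(m2.astype(np.uint8)); 
        lb=l[v,u] or np.bincount(l[m2]).argmax()
        pts=P[l==lb]; print("  n",len(pts),"z",np.round(np.median(pts[:,2]),4),"rect mm",rect(pts[:,:2]))
    tz=P[(P[...,2]<.02)&(P[...,2]>-.02)&(P[...,0]>.4)&(P[...,0]<.9)]; print("table z",np.median(tz[:,2]))
E
```

```text
scene cas pt [0.672 0.043 0.028]
  n 184 z 0.0284 rect mm (array([668.3,  49.9]), array([60.7, 42.8]), 68.4)
scene chamber pt [0.412 0.057 0.073]
  n 1116 z 0.0731 rect mm (array([440.2,  27.2]), array([111.8, 171.4]), 16.2)
scene handle pt [ 0.518 -0.241  0.086]
  n 43 z 0.0875 rect mm (array([ 516.6, -241.7]), array([24.8, 16.9]), 17.4)
table z -0.0010799029426815099
side cas pt [0.662 0.054 0.031]
  n 190 z 0.0296 rect mm (array([662.2,  50.6]), array([61.7, 45. ]), 64.8)
side chamber pt [nan nan nan]
  n 1568 z 0.0748 rect mm (array([436.7,  27.7]), array([110.2, 170.7]), 15.9)
side handle pt [ 0.514 -0.235  0.076]
  n 36 z 0.088 rect mm (array([ 512.8, -241.4]), array([24.2, 21.9]), 13.9)
table z 0.0005186121569873414
```

```bash
python3 - <<'E'
import numpy as np,cv2
p=np.load("scene0.npz")["p"]; cv2.imwrite("pics/sz.png",cv2.resize(p[145:285,165:325,::-1],(800,700))[:600])
p=np.load("side0.npz")["p"]; cv2.imwrite("pics/sdz.png",cv2.resize(p[125:245,200:360,::-1],(800,600)))
E
```

```text
(no output)
```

View pics/sz.png

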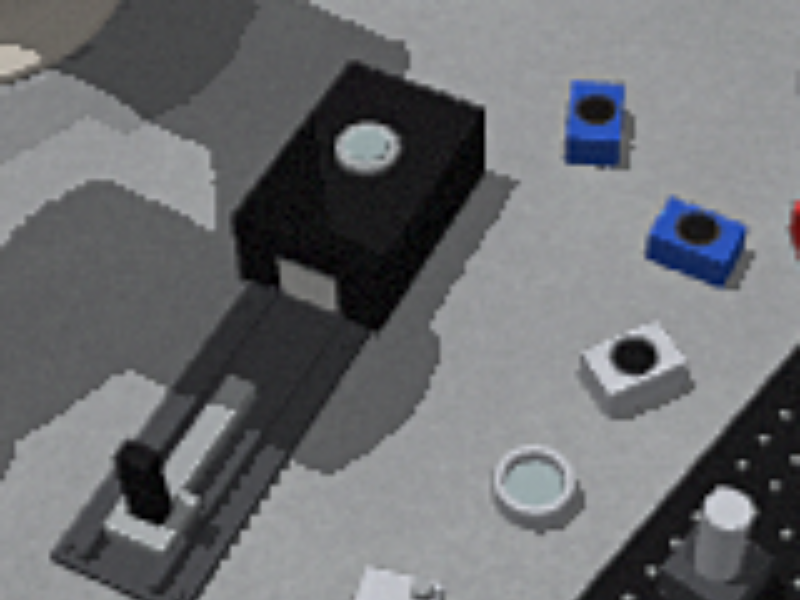

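View pics/sdz.png

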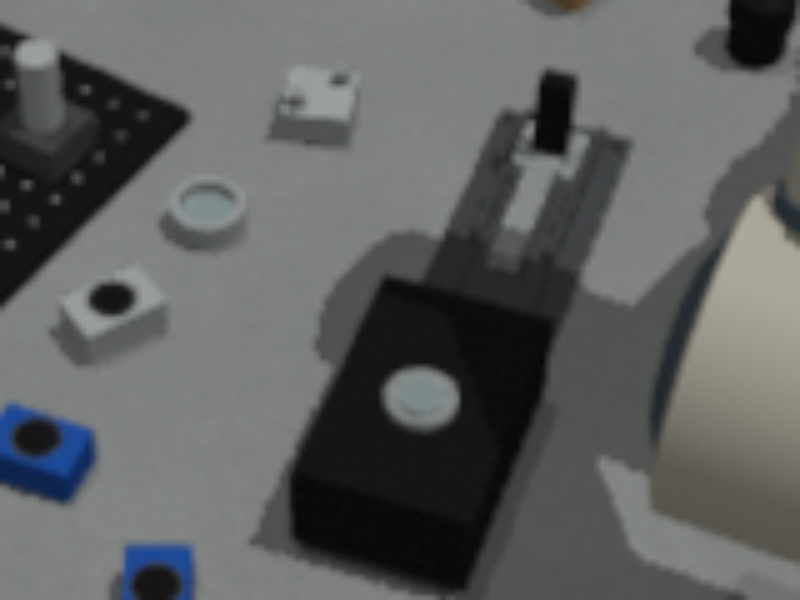

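```bash
cat >> h.py <<'E'
def delta(xyz,yang):
    """tool-frame shift and turn (deg) so that TCP=xyz and tool y at world angle yang (mod 180)"""
    s=bot.observe(); R=np.array(s["eef_rot"]); p=np.array(s["position"])
    a=np.degrees(np.arctan2(R[1,1],R[0,1])); t=(yang-a+90)%180-90
    print("t",round(s["time_s"],2),"pos",np.round(p,4),"yang",round(a,2),"F",np.round(s["wrist_force"],1),"w",round(s["width"],3),"tilt",np.round(R[:2,2],4),"j6",round(s["joint_positions"][5],2))
    print(" shift",np.round(R.T@(np.array(xyz)-p),4),"turn",round(-t,2))
E
python3 - <<'E'
from h import *
delta([.665,.050,.17],-23.5)
for n in ("scene","side"):
    f=np.load(n+"0.npz"); P=cloud(n,f["d"]); p=f["p"].astype(int)
    m=(P[...,2]>.024)&(P[...,2]<.036)&(np.hypot(P[...,0]-.665,P[...,1]-.05)<.05)
    r=cv2.minAreaRect(P[m][:,:2].astype(np.float32)*1000); print(cv2.boxPoints(r).round(0).tolist())
E
```

```text
t 0.15 pos [ 0.1785 -0.5987  0.2308] yang -73.39 F [-0.3  0.1  0.3] w 0.999 tilt [-0.0002  0.0009] j6 -0.1
 shift [ 0.6515 -0.4826  0.0613] turn -49.89
[[637.0, 29.0], [677.0, 14.0], [699.0, 70.0], [660.0, 86.0]]
[[629.0, 32.0], [669.0, 13.0], [696.0, 69.0], [655.0, 88.0]]
```

Emit:
arm_command([
  [[0.65, -0.48, 0.06], -50],
  [[0.65, -0.48, 0.06], -50],
  [[0.65, -0.48, 0.06], -50],
  [[0.65, -0.48, 0.06], -50],
  [[0.65, -0.48, 0.06], -50],
], jaw=1)

```text
time_s: 0.57
position: [0.304, -0.4311, 0.2156]
eef_rot: [[0.605, 0.796, -0.0], [0.796, -0.605, 0.001], [0.001, -0.001, -1.0]]
wrist_force: [1.1, -0.9, 1.4]
width: 1.003
```

```bash
python3 -c "
from h import *
delta([.665,.050,.17],-23.5)"
```

```text
t 0.57 pos [ 0.304  -0.4311  0.2156] yang -37.26 F [ 1.1 -0.9  1.4] w 1.003 tilt [-0.0001  0.0009] j6 -0.42
 shift [ 0.6014 -0.004   0.046 ] turn -13.76
```

Emit:
arm_command([
  [[0.6, -0.004, 0.045], -13.8],
  [[0.6, -0.004, 0.045], -13.8],
  [[0.6, -0.004, 0.045], -13.8],
  [[0.6, -0.004, 0.045], -13.8],
  [[0.6, -0.004, 0.045], -13.8],
])

```text
time_s: 0.98
position: [0.4287, -0.2647, 0.2003]
eef_rot: [[0.398, 0.917, -0.0], [0.917, -0.398, 0.001], [0.001, -0.0, -1.0]]
wrist_force: [0.5, -0.8, 0.1]
width: 0.997
```

```bash
python3 -c "
from h import *
delta([.665,.050,.17],-23.5)"
```

```text
t 0.98 pos [ 0.4287 -0.2647  0.2003] yang -23.47 F [ 0.5 -0.8  0.1] w 0.997 tilt [-0.0001  0.0009] j6 -0.26
 shift [0.3828 0.0914 0.0305] turn 0.03
```

```bash
cat >> h.py <<'E'
def wshot(tag):
    s=bot.observe(); p,d=optics.camera("wrist"); i=optics.camera_info("wrist")
    np.savez(tag+".npz",p=p,d=d,R=s["eef_rot"],t=s["position"],K=i["camera_matrix"],H=i["hand_eye"])
    cv2.imwrite(f"pics/{tag}.png",cv2.resize(p[:,:,::-1],(796,597))); return np.load(tag+".npz")
def wdirs(f,u,v):
    K=f["K"]; a=np.asarray(u,float)-K[0,2]; b=np.asarray(v,float)-K[1,2]; r=np.hypot(a,b)+1e-9; th=r/K[0,0]
    return np.stack([np.sin(th)*a/r,np.sin(th)*b/r,np.cos(th)],-1)
def wray(f,u,v,z):
    D=wdirs(f,u,v)@f["H"][:3,:3].T@f["R"].T; o=f["R"]@f["H"][:3,3]+f["t"]
    return o+D*((z-o[2])/D[...,2])[...,None]
def wcloud(f):
    d=f["d"]; v,u=np.mgrid[:d.shape[0],:d.shape[1]]; D=wdirs(f,u,v); C=D/D[...,2:]*d[...,None]
    P=(C@f["H"][:3,:3].T+f["H"][:3,3])@f["R"].T+f["t"]; P[d<=0]=np.nan; return P
E
python3 -c "
from h import *
f=wshot('w1'); delta([.665,.050,.17],-23.5)"
```

```text
t 1.03 pos [ 0.4319 -0.2592  0.1997] yang -23.31 F [ 1.2  7.7 -0.2] w 1.001 tilt [0.0005 0.0034] j6 -0.26
 shift [0.3761 0.0918 0.0309] turn 0.19
```

View pics/w1.png

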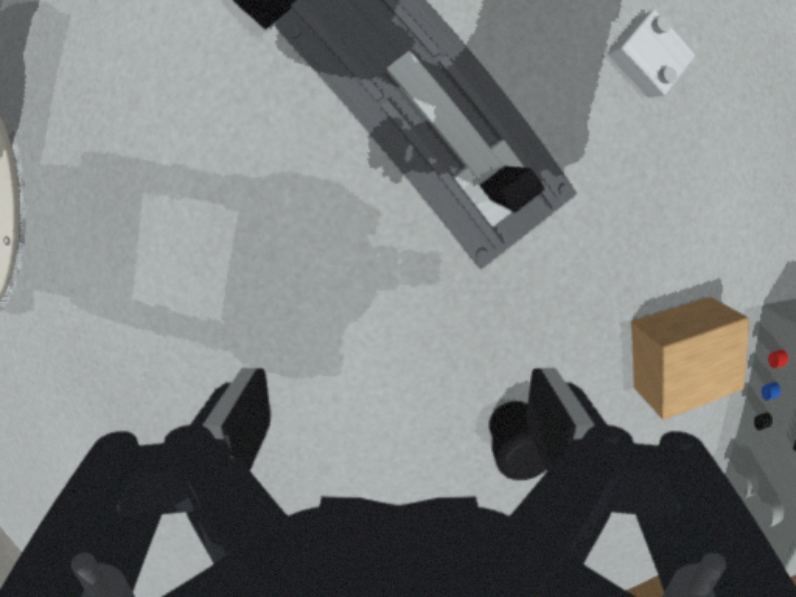

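The wrist view shows the loader's rear end at (480,265)–(575,195) and the handle at (512,187). I'll continue to the cassette.

Emit:
arm_command([
  [[0.376, 0.092, 0.031], 0.2],
  [[0.376, 0.092, 0.031], 0.2],
  [[0.376, 0.092, 0.031], 0.2],
  [[0.376, 0.092, 0.031], 0.2],
  [[0.376, 0.092, 0.031], 0.2],
])

```text
time_s: 1.45
position: [0.5534, -0.0985, 0.1842]
eef_rot: [[0.399, 0.917, 0.0], [0.917, -0.399, 0.003], [0.003, -0.001, -1.0]]
wrist_force: [1.1, -0.9, 0.4]
width: 0.999
```

```bash
python3 -c "
from h import *
delta([.665,.050,.17],-23.5)"
```

```text
t 1.45 pos [ 0.5534 -0.0985  0.1842] yang -23.51 F [ 1.1 -0.9  0.4] w 0.999 tilt [0.0003 0.0034] j6 0.12
 shift [0.1806 0.0431 0.0147] turn -0.01
```

Emit:
arm_command([
  [[0.04, 0.02, 0.01], 0],
  [[0.08, 0.043, 0.015], 0],
  [[0.11, 0.043, 0.015], 0],
  [[0.11, 0.043, 0.015], 0],
  [[0.11, 0.043, 0.015], 0],
])

```text
time_s: 1.87
position: [0.6372, -0.013, 0.1687]
eef_rot: [[0.396, 0.918, -0.0], [0.918, -0.396, 0.004], [0.003, -0.002, -1.0]]
wrist_force: [-0.6, -1.0, -0.7]
width: 0.995
```

```bash
python3 - <<'E'
from h import *
f=wshot('w2'); delta([.665,.050,.17],-23.5)
P=wcloud(f)
m=(P[...,2]>.022)&(P[...,2]<.037)&(np.hypot(P[...,0]-.665,P[...,1]-.05)<.06)
k,l,st,_=cv2.connectedComponentsWithStats(m.astype(np.uint8)); b=1+st[1:,4].argmax(); m=l==b
r=cv2.minAreaRect(P[m][:,:2].astype(np.float32)*1000); print(st[b],np.median(P[m][:,2]),r,cv2.boxPoints(r).round(0).tolist())
# colour: bright top by ray at z=.030
hsv=cv2.cvtColor(f["p"],cv2.COLOR_RGB2HSV); print("V in top",np.percentile(hsv[...,2][m],[5,50,95]))
v,u=np.nonzero(m); w=wray(f,u,v,.030); r=cv2.minAreaRect(w[:,:2].astype(np.float32)*1000); print("ray",r)
E
```

```text
t 1.92 pos [ 0.6365 -0.0142  0.1689] yang -23.42 F [-1.1 -1.  -0.2] w 1.0 tilt [-0.0007  0.0033] j6 0.29
 shift [ 0.0703  0.0006 -0.0009] turn 0.08
[ 234   73   45   64 2628] 0.028693603031483023 ((665.7685546875, 52.749656677246094), (60.25098419189453, 40.26133346557617), 70.06612396240234) [[637.0, 31.0], [674.0, 18.0], [695.0, 74.0], [657.0, 88.0]]
V in top [ 46. 188. 255.]
ray ((665.6937866210938, 52.77494812011719), (59.38717269897461, 39.8336067199707), 69.87035369873047)
```

View pics/w2.png

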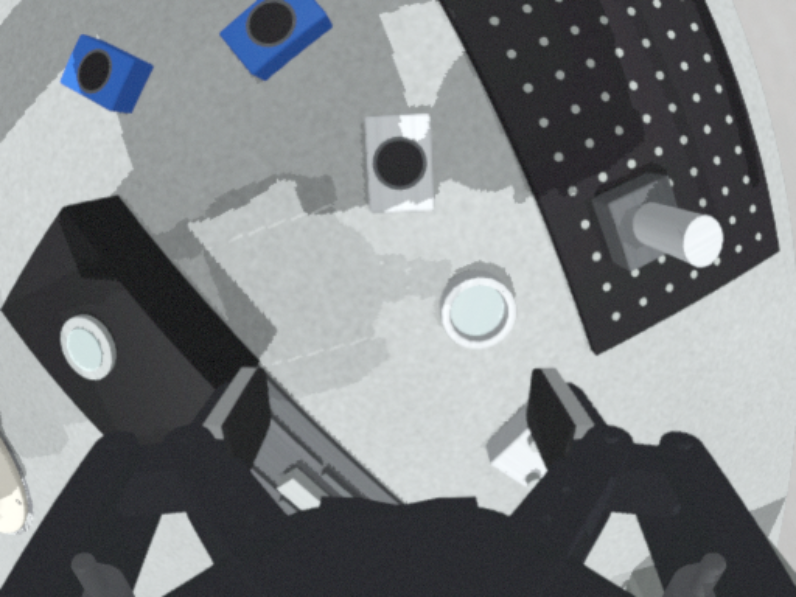

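The white-silver cassette is at (400,162) and measures 60.2×40.3 mm at (0.6657, 0.0528), with its long axis at 70°. These sizes agree with those given.

```bash
python3 -c "
from h import *
delta([.6657,.0528,.07],-20.0)"
```

```text
t 1.92 pos [ 0.6365 -0.0142  0.1689] yang -23.42 F [-1.1 -1.  -0.2] w 1.0 tilt [-0.0007  0.0033] j6 0.29
 shift [0.0729 0.0004 0.0992] turn -3.42
```

Emit:
arm_command([
  [[0.03, 0, 0.02], -2],
  [[0.06, 0, 0.04], -3.4],
  [[0.073, 0, 0.07], -3.4],
  [[0.073, 0, 0.095], -3.4],
  [[0.073, 0, 0.095], -3.4],
])

```text
time_s: 2.33
position: [0.6622, 0.0525, 0.0696]
eef_rot: [[0.343, 0.939, -0.008], [0.939, -0.343, 0.003], [0.0, -0.009, -1.0]]
wrist_force: [-1.6, -0.7, -1.2]
width: 1.0
```

```bash
python3 - <<'E'
from h import *
f=wshot('w3'); delta([.6657,.0528,.012],-20.0)
P=wcloud(f)
m=(P[...,2]>.022)&(P[...,2]<.037)&(np.hypot(P[...,0]-.665,P[...,1]-.05)<.05)
k,l,st,_=cv2.connectedComponentsWithStats(m.astype(np.uint8)); b=1+st[1:,4].argmax(); m=l==b
r=cv2.minAreaRect(P[m][:,:2].astype(np.float32)*1000); print(st[b],np.median(P[m][:,2]),r)
E
```

```text
t 2.38 pos [0.6633 0.052  0.0723] yang -20.07 F [-0.5  0.5  1.9] w 0.998 tilt [-0.0057  0.0032] j6 0.34
 shift [0.0015 0.0024 0.0603] turn -0.07
[ 231  168   63   86 5022] 0.028562118685499644 ((665.7125244140625, 52.74528503417969), (60.768585205078125, 40.198787689208984), 69.57139587402344)
```

View pics/w3.png

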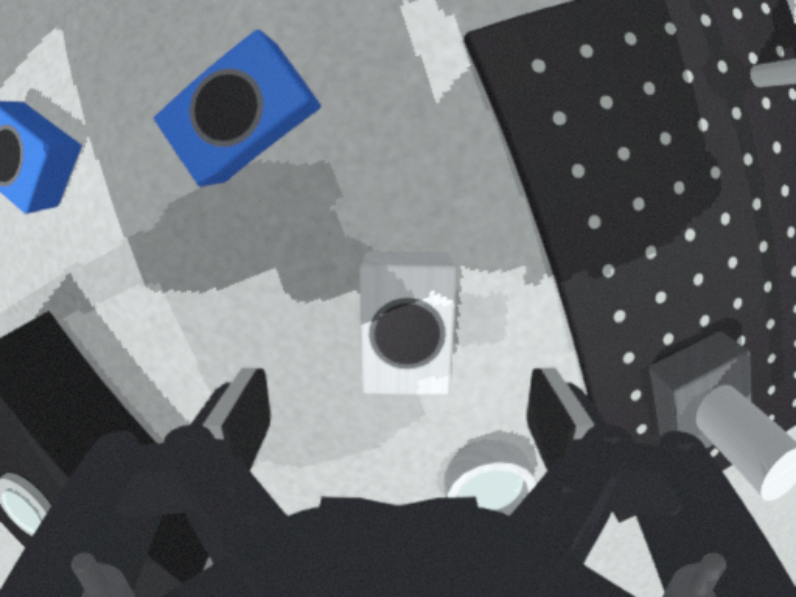

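Emit:
arm_command([
  [[0.002, 0.002, 0.02], 0],
  [[0.002, 0.002, 0.045], 0],
  [[0.002, 0.002, 0.066], 0],
  [[0.002, 0.002, 0.066], 0],
  [[0.002, 0.002, 0.066], 0],
])

```text
time_s: 2.8
position: [0.6656, 0.0523, 0.0076]
eef_rot: [[0.344, 0.939, -0.006], [0.939, -0.344, 0.003], [0.001, -0.006, -1.0]]
wrist_force: [0.4, -0.1, -0.2]
width: 1.001
```

```bash
python3 -c "
from h import *
delta([.6657,.0528,.006],-20.0)"
```

```text
t 2.8 pos [0.6656 0.0523 0.0076] yang -20.14 F [ 0.4 -0.1 -0.2] w 1.001 tilt [-0.0057  0.0031] j6 0.34
 shift [ 0.0005 -0.      0.0016] turn -0.14
```

Emit:
arm_command([
  [[0, 0, 0.001], 0],
  [[0, 0, 0.001], 0],
  [[0, 0, 0.001], 0],
  [[0, 0, 0.001], 0],
  [[0, 0, 0.001], 0],
], jaw=-1)

```text
time_s: 3.22
position: [0.6662, 0.0522, 0.008]
eef_rot: [[0.344, 0.939, -0.004], [0.939, -0.344, 0.003], [0.001, -0.005, -1.0]]
wrist_force: [-2.0, -1.9, 13.3]
width: 0.456
```

Emit:
arm_command([
  [[0, 0, 0], 0],
  [[0, 0, 0], 0],
  [[0, 0, 0], 0],
  [[0, 0, 0], 0],
  [[0, 0, 0], 0],
])

```text
time_s: 3.63
position: [0.6662, 0.0522, 0.0081]
eef_rot: [[0.344, 0.939, -0.004], [0.939, -0.344, 0.003], [0.001, -0.005, -1.0]]
wrist_force: [-1.2, -0.0, 2.1]
width: 0.458
```

The cassette is gripped: width 0.457 is about 39 mm. I'll lift it and move to view the loader.

Emit:
arm_command([
  [[0, 0, -0.03], 0],
  [[0, 0, -0.06], 0],
  [[0, 0, -0.1], 0],
  [[0, 0, -0.14], 0],
  [[0, 0, -0.17], 0],
])

```text
time_s: 4.05
position: [0.6673, 0.0518, 0.1813]
eef_rot: [[0.344, 0.939, -0.002], [0.939, -0.344, 0.003], [0.002, -0.003, -1.0]]
wrist_force: [0.4, -0.1, -1.4]
width: 0.456
```

```bash
python3 -c "
from h import *
delta([.50,-.187,.19],16)"
```

```text
t 4.05 pos [0.6673 0.0518 0.1813] yang -20.13 F [ 0.4 -0.1 -1.4] w 0.456 tilt [-0.002   0.0029] j6 0.34
 shift [-0.2817 -0.075  -0.0091] turn -36.13
```

Emit:
arm_command([
  [[-0.282, -0.075, -0.009], -36],
  [[-0.282, -0.075, -0.009], -36],
  [[-0.282, -0.075, -0.009], -36],
  [[-0.282, -0.075, -0.009], -36],
  [[-0.282, -0.075, -0.009], -36],
])

```text
time_s: 4.47
position: [0.5532, -0.1106, 0.1861]
eef_rot: [[-0.242, 0.97, -0.002], [0.97, 0.242, 0.003], [0.003, -0.002, -1.0]]
wrist_force: [1.3, -1.4, -1.8]
width: 0.453
```

```bash
python3 -c "
from h import *
delta([.50,-.187,.19],16)"
```

```text
t 4.47 pos [ 0.5532 -0.1106  0.1861] yang 13.99 F [ 1.3 -1.4 -1.8] w 0.453 tilt [-0.0023  0.0028] j6 -0.55
 shift [-0.0613 -0.0701 -0.004 ] turn -2.01
```

Emit:
arm_command([
  [[-0.03, -0.03, -0.004], -2],
  [[-0.05, -0.06, -0.004], -2],
  [[-0.061, -0.07, -0.004], -2],
  [[-0.061, -0.07, -0.004], -2],
  [[-0.061, -0.07, -0.004], -2],
])

```text
time_s: 4.88
position: [0.4996, -0.1874, 0.1901]
eef_rot: [[-0.273, 0.962, -0.002], [0.962, 0.273, 0.003], [0.003, -0.001, -1.0]]
wrist_force: [-0.2, -0.4, -2.0]
width: 0.457
```

```bash
python3 - <<'E'
from h import *
delta([.50,-.187,.19],16)
f=wshot('w4'); P=wcloud(f)
for nm,zl,zh in (("chamber top",.066,.080),("plate/rail",.004,.018)):
    m=(P[...,2]>zl)&(P[...,2]<zh)&(np.hypot(P[...,0]-.46,P[...,1]+.05)<.3)
    k,l,st,_=cv2.connectedComponentsWithStats(m.astype(np.uint8)); b=1+st[1:,4].argmax(); m=l==b
    r=cv2.minAreaRect(P[m][:,:2].astype(np.float32)*1000); print(nm,st[b],np.median(P[m][:,2]),r,cv2.boxPoints(r).round(0).tolist())
E
```

```text
t 4.88 pos [ 0.4996 -0.1874  0.1901] yang 15.87 F [-0.2 -0.4 -2. ] w 0.457 tilt [-0.0023  0.003 ] j6 -0.75
 shift [0.0003 0.0005 0.0001] turn -0.13
chamber top [ 193    0  127   30 3584] 0.0736034761396577 ((457.83062744140625, -38.123878479003906), (110.44525909423828, 27.827638626098633), 15.641014099121094) [[401.0, -40.0], [408.0, -66.0], [515.0, -37.0], [507.0, -10.0]]
plate/rail [  204    37   105   162 11731] 0.006741085083211695 ((484.3633117675781, -133.99366760253906), (109.41556549072266, 179.6217498779297), 15.36278247833252) [[408.0, -62.0], [455.0, -235.0], [561.0, -206.0], [513.0, -33.0]]
```

View pics/w4.png

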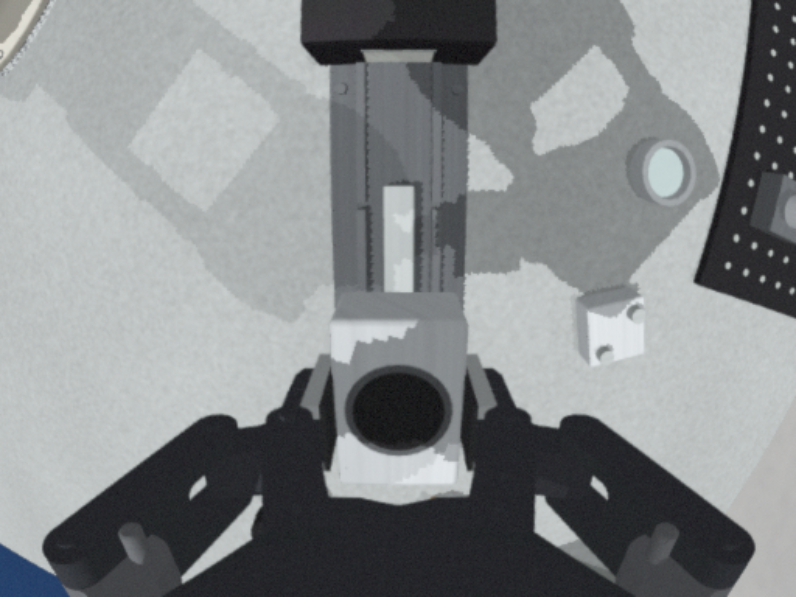

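```bash
python3 - <<'E'
from h import *
f=np.load('w4.npz'); P=wcloud(f); sc=512/796
g=cv2.cvtColor(f["p"],cv2.COLOR_RGB2GRAY)
a=np.radians(105.64); xl=np.array([np.cos(a),np.sin(a)]); yl=np.array([-xl[1],xl[0]])
O=np.array([.4615,-.0515])-.048*xl; print("origin",O)
for nm,z,(r0,r1,c0,c1),th in (("nose",.028,(120,186,235,275),130),("flap",.045,(31,41,225,290),120)):
    m=np.zeros_like(g); m[r0:r1,c0:c1]=(g[r0:r1,c0:c1]>th)
    k,l,st,_=cv2.connectedComponentsWithStats(m); b=1+st[1:,4].argmax(); v,u=np.nonzero(l==b)
    w=wray(f,u,v,z)[:,:2]-O; q=np.stack([w@xl,w@yl],1)*1000
    print(nm,st[b],"x",q[:,0].min().round(1),q[:,0].max().round(1),"y",q[:,1].min().round(1),q[:,1].max().round(1),"depth z",np.nanmedian(P[...,2][l==b]))
    print("   row mids y:",[ (round(q[v==r][:,0].mean(),1),round(q[v==r][:,1].min()/2+q[v==r][:,1].max()/2,1)) for r in range(v.min()+2,v.max(),max(1,(v.max()-v.min())//6))])
# rails via gradient rows: profile of gray
for r in (60,75,90,105):
    print(r,g[r,205:310].tolist())
# cassette in hand
m=np.zeros_like(g); 
Q=(P-np.r_[f["t"]])@f["R"]; s=(Q[...,2]<-.015)&(Q[...,2]>-.03)&(abs(Q[...,0])<.045)&(abs(Q[...,1])<.0205)
print("cassette top in tool",np.nanmedian(Q[s],0),[np.round(x*1000,1) for x in cv2.minAreaRect(Q[s][:,:2].astype(np.float32))[:2]] , cv2.minAreaRect(Q[s][:,:2].astype(np.float32))[2])
v,u=np.nonzero((g<60)); s=(abs(v-262)<35)&(abs(u-256)<36)
D=wray(f,u[s],v[s],f["t"][2]+.0219)-f["t"]; D=D@f["R"]; print("window ctr in tool", (D.max(0)/2+D.min(0)/2).round(4))
E
```

```text
origin [ 0.47444042 -0.09772278]
nose [ 246  120   21   66 1282] x -106.3 -37.5 y -10.9 9.6 depth z 0.026463373871297727
   row mids y: [(np.float64(-39.6), np.float64(-0.0)), (np.float64(-49.9), np.float64(-0.1)), (np.float64(-60.3), np.float64(-0.7)), (np.float64(-70.7), np.float64(-0.7)), (np.float64(-81.3), np.float64(-0.8)), (np.float64(-92.0), np.float64(-0.8)), (np.float64(-102.9), np.float64(-0.9))]
flap [234  32  44   9 321] x 41.4 49.6 y -20.0 20.8 depth z 0.026555948507962265
   row mids y: [(np.float64(47.6), np.float64(0.4)), (np.float64(46.6), np.float64(-0.1)), (np.float64(45.6), np.float64(-0.1)), (np.float64(44.6), np.float64(-0.1)), (np.float64(43.5), np.float64(0.4)), (np.float64(42.5), np.float64(-0.1))]
60 [205, 201, 197, 196, 196, 198, 188, 145, 123, 115, 113, 116, 113, 101, 95, 101, 101, 94, 114, 115, 114, 113, 109, 110, 123, 123, 125, 126, 123, 107, 86, 106, 118, 118, 114, 115, 115, 115, 117, 115, 114, 117, 121, 118, 118, 115, 116, 114, 115, 114, 114, 114, 116, 117, 116, 115, 110, 113, 115, 116, 115, 117, 118, 116, 117, 109, 100, 89, 82, 75, 75, 75, 73, 75, 84
[... 1221 characters left out ...]
103, 102, 106, 104, 107, 105, 105, 104, 106, 104, 102, 102, 105, 104, 110, 113, 110, 111, 111, 98, 67, 75, 106, 106, 102, 106, 104, 105, 104, 105, 101, 101, 103, 104, 104, 103, 106, 103, 104, 106, 104, 106, 102, 111, 114, 115, 111, 113, 113, 113, 112, 115, 112, 119, 120, 117, 115, 113, 116, 113, 110, 100, 102, 107, 121, 124, 120, 120, 109, 99, 111, 114, 113, 117, 116, 113, 116, 115, 116, 114, 113, 113, 112, 113, 111, 118, 166, 193, 196, 195, 195, 193, 193, 195, 197]
cassette top in tool [ 0.00608885  0.0008376  -0.02045362] [array([0., 0., 0., ..., 0., 0., 0.], shape=(2000,)), array([0. , 0.1, 0. , ..., 0.1, 0. , 0.1], shape=(2000,))] 89.998046875
window ctr in tool [ 0.0018  0.0009 -0.0219]
```

```bash
python3 - <<'E'
from h import *
f=np.load('w4.npz'); 
a=np.radians(105.64); xl=np.array([np.cos(a),np.sin(a)]); yl=np.array([-xl[1],xl[0]]); O=np.array([.47444,-.09772])
g=cv2.cvtColor(f["p"],cv2.COLOR_RGB2GRAY).astype(float)
E=[]
for r in range(55,180,6):
    row=np.convolve(g[r],[1,1,0,-1,-1],'same'); # sign: bright->dark going right
    d=np.abs(row); l=203+d[203:220].argmax(); rr=293+d[293:310].argmax()
    w=wray(f,np.array([l,rr]),np.array([r,r]),.008)[:,:2]-O
    q=np.c_[w@xl,w@yl]*1000; E.append([q[:,0].mean(),q[0,1],q[1,1],q[:,1].mean()])
E=np.array(E); print(E.round(1)); print("med width",np.median(E[:,1]-E[:,2]),"mid fit",np.polyfit(E[:,0],E[:,3],1), "slopes",np.polyfit(E[:,0],E[:,1],1),np.polyfit(E[:,0],E[:,2],1))
ch=O+.008*xl; print("channel",ch); 
delta([ch[0],ch[1],.10],15.64)
E
```

```text
[[ 3.340e+01  4.710e+01 -4.740e+01 -2.000e-01]
 [ 2.670e+01  4.700e+01 -4.740e+01 -2.000e-01]
 [ 2.000e+01  4.700e+01 -4.850e+01 -8.000e-01]
 [ 1.330e+01  4.700e+01 -4.750e+01 -3.000e-01]
 [ 6.700e+00  4.700e+01 -4.870e+01 -8.000e-01]
 [ 1.000e-01  4.700e+01 -4.880e+01 -9.000e-01]
 [-6.500e+00  4.700e+01 -4.890e+01 -9.000e-01]
 [-1.300e+01  4.710e+01 -4.900e+01 -9.000e-01]
 [-1.960e+01  4.710e+01 -4.910e+01 -1.000e+00]
 [-2.620e+01  4.720e+01 -4.920e+01 -1.000e+00]
 [-3.280e+01  4.730e+01 -4.940e+01 -1.000e+00]
 [-3.940e+01  4.740e+01 -4.840e+01 -5.000e-01]
 [-4.600e+01  4.750e+01 -4.860e+01 -6.000e-01]
 [-5.260e+01  4.650e+01 -4.880e+01 -1.200e+00]
 [-5.930e+01  4.660e+01 -4.790e+01 -6.000e-01]
 [-6.600e+01  4.680e+01 -4.810e+01 -7.000e-01]
 [-7.270e+01  4.690e+01 -4.830e+01 -7.000e-01]
 [-7.950e+01  4.710e+01 -4.860e+01 -7.000e-01]
 [-8.630e+01  4.620e+01 -4.880e+01 -1.300e+00]
 [-9.320e+01  4.640e+01 -4.910e+01 -1.400e+00]
 [-1.002e+02  4.660e+01 -4.830e+01 -8.000e-01]]
med width 95.54917045724261 mid fit [ 0.00430828 -0.64460182] slopes [4.09172205e-03 4.70801885e+01] [ 4.52484015e-03 -4.83693921e+01]
channel [ 0.47228326 -0.0900162 ]
t 4.93 pos [ 0.5    -0.1867  0.19  ] yang 15.94 F [ 0.4  0.1 -1.4] w 0.459 tilt [-0.0022  0.003 ] j6 -0.75
 shift [ 0.1003 -0.      0.0904] turn 0.3
```

Emit:
arm_command([
  [[0.035, 0, 0.01], 0.2],
  [[0.07, 0, 0.03], 0.2],
  [[0.1, 0, 0.06], 0.2],
  [[0.1, 0, 0.09], 0.2],
  [[0.1, 0, 0.11], 0.2],
])

```text
time_s: 5.35
position: [0.4715, -0.0874, 0.0785]
eef_rot: [[-0.275, 0.962, -0.004], [0.962, 0.275, 0.004], [0.005, -0.003, -1.0]]
wrist_force: [0.8, -1.0, -2.2]
width: 0.455
```

```bash
python3 - <<'E'
from h import *
f=wshot('w5')
delta([.4723,-.0900,.035],15.8)
E
```

```text
t 5.4 pos [ 0.4707 -0.0878  0.076 ] yang 15.9 F [-3.5  0.4 -6.9] w 0.455 tilt [-0.0068  0.0046] j6 -0.59
 shift [-0.0028  0.0012  0.041 ] turn 0.1
```

View pics/w5.png

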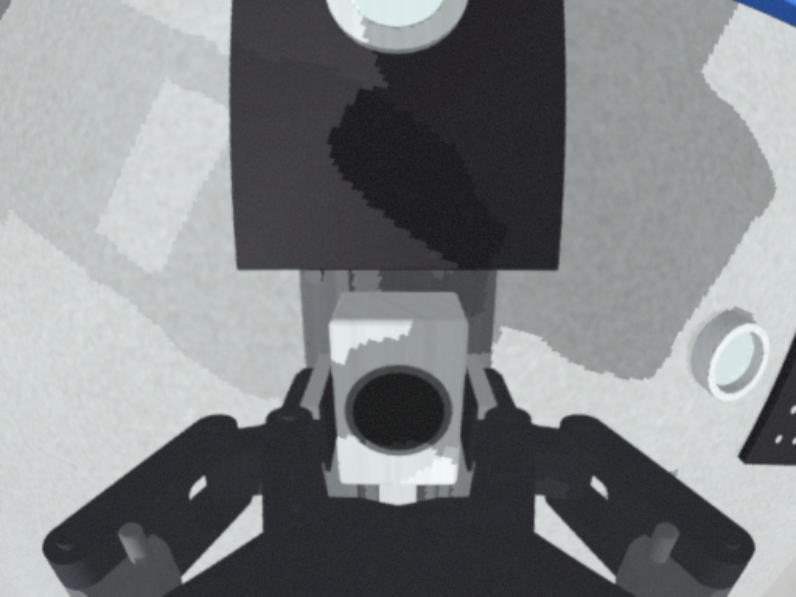

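The cassette (centre column 399) lines up with the plate and chamber (centre column 398). I'll lower it.

Emit:
arm_command([
  [[-0.003, 0.001, 0.01], 0],
  [[-0.003, 0.001, 0.025], 0],
  [[-0.003, 0.001, 0.041], 0],
  [[-0.003, 0.001, 0.045], 0],
  [[-0.003, 0.001, 0.045], 0],
])

```text
time_s: 5.82
position: [0.4722, -0.0897, 0.0307]
eef_rot: [[-0.275, 0.962, -0.008], [0.962, 0.275, 0.005], [0.007, -0.006, -1.0]]
wrist_force: [-0.8, -0.1, -1.1]
width: 0.456
```

```bash
python3 - <<'E'
from h import *
delta([.4723,-.0900,.017],15.8)
E
```

```text
t 5.82 pos [ 0.4722 -0.0897  0.0307] yang 15.94 F [-0.8 -0.1 -1.1] w 0.456 tilt [-0.0081  0.0051] j6 -0.6
 shift [-0.0004  0.0001  0.0137] turn 0.14
```

Emit:
arm_command([
  [[0, 0, 0.003], 0],
  [[0, 0, 0.006], 0],
  [[0, 0, 0.009], 0],
  [[0, 0, 0.011], 0],
  [[0, 0, 0.012], 0],
])

```text
time_s: 6.23
position: [0.4721, -0.0897, 0.0187]
eef_rot: [[-0.275, 0.962, -0.008], [0.962, 0.275, 0.005], [0.007, -0.006, -1.0]]
wrist_force: [-0.2, -0.7, -1.5]
width: 0.456
```

Emit:
arm_command([
  [[0, 0, 0.001], 0],
  [[0, 0, 0.001], 0],
  [[0, 0, 0.002], 0],
  [[0, 0, 0.002], 0],
  [[0, 0, 0.002], 0],
])

```text
time_s: 6.65
position: [0.4721, -0.0897, 0.0167]
eef_rot: [[-0.275, 0.962, -0.008], [0.962, 0.275, 0.005], [0.007, -0.006, -1.0]]
wrist_force: [-0.3, 0.1, -2.6]
width: 0.456
```

Emit:
arm_command([
  [[0, 0, 0.0005], 0],
  [[0, 0, 0.001], 0],
  [[0, 0, 0.001], 0],
  [[0, 0, 0.001], 0],
  [[0, 0, 0.001], 0],
])

```text
time_s: 7.07
position: [0.4722, -0.0896, 0.0161]
eef_rot: [[-0.275, 0.962, -0.008], [0.962, 0.275, 0.005], [0.007, -0.006, -1.0]]
wrist_force: [-2.9, 0.9, 9.9]
width: 0.453
```

Contact came at z = 0.0161, exactly the expected floor height. Now I'll release.

Emit:
arm_command([
  [[0, 0, -0.0005], 0],
  [[0, 0, -0.0005], 0],
  [[0, 0, -0.0005], 0],
  [[0, 0, -0.0005], 0],
  [[0, 0, -0.0005], 0],
], jaw=0.6)

```text
time_s: 7.48
position: [0.4722, -0.0896, 0.0165]
eef_rot: [[-0.275, 0.962, -0.008], [0.962, 0.275, 0.005], [0.007, -0.006, -1.0]]
wrist_force: [0.1, 0.2, -0.0]
width: 0.802
```

Emit:
arm_command([
  [[0, 0, -0.02], 0],
  [[0, 0, -0.05], 0],
  [[0, 0, -0.09], 0],
  [[0, 0, -0.125], 0],
  [[0, 0, -0.125], 0],
])

```text
time_s: 7.9
position: [0.4758, -0.091, 0.147]
eef_rot: [[-0.275, 0.962, 0.0], [0.962, 0.275, 0.002], [0.002, 0.001, -1.0]]
wrist_force: [1.8, -0.5, 0.4]
width: 0.795
```

```bash
python3 - <<'E'
from h import *
f=wshot('w6')
P=wcloud(f)
m=(P[...,2]>.031)&(P[...,2]<.044)&(np.hypot(P[...,0]-.472,P[...,1]+.09)<.04)
k,l,st,_=cv2.connectedComponentsWithStats(m.astype(np.uint8)); b=1+st[1:,4].argmax(); m=l==b
print(st[b],np.median(P[m][:,2]),cv2.minAreaRect(P[m][:,:2].astype(np.float32)*1000))
a=np.radians(105.8); xl=np.array([np.cos(a),np.sin(a)]); yl=np.array([-xl[1],xl[0]])
h=np.array([.47444,-.09772])+(-.156+.008)*xl; print("handle est",h)
delta([h[0],h[1],.13],15.8)
E
```

```text
[ 230  149   46   66 2881] 0.036531382871058504 ((472.6883239746094, -88.51194763183594), (39.6032600402832, 59.521812438964844), 15.801145553588867)
handle est [ 0.51473748 -0.24012826]
t 7.95 pos [ 0.4749 -0.0908  0.1445] yang 15.94 F [ 0.2  0.4 -0.4] w 0.803 tilt [-0.0018  0.0031] j6 -0.59
 shift [-0.1546 -0.0027  0.014 ] turn 0.14
```

View pics/w6.png

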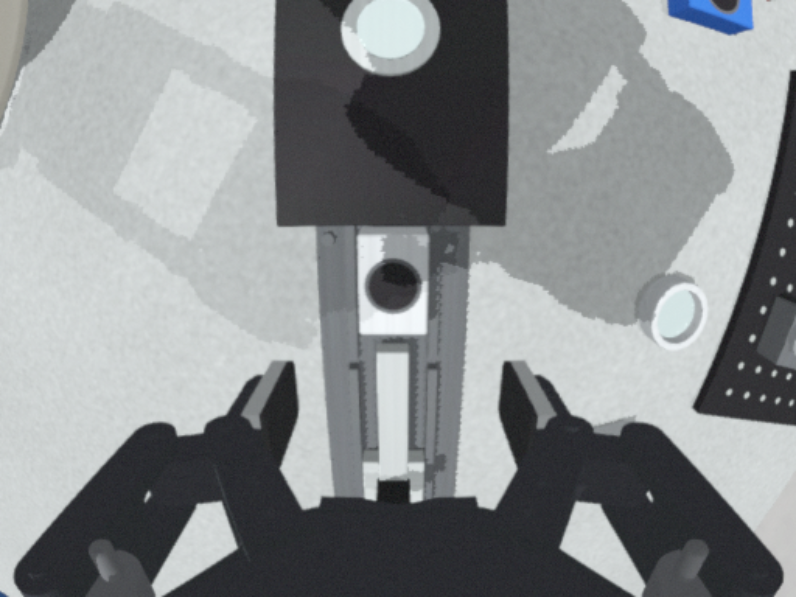

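The cassette lies flat between the rails at 15.8°, clear of the flap and nose. Next I'll look at the handle from behind.

Emit:
arm_command([
  [[-0.04, -0.003, -0.01], 0.1],
  [[-0.08, -0.003, -0.02], 0.1],
  [[-0.12, -0.003, -0.02], 0.1],
  [[-0.16, -0.003, -0.02], 0.1],
  [[-0.2, -0.003, -0.02], 0.1],
])

```text
time_s: 8.37
position: [0.5267, -0.2858, 0.1629]
eef_rot: [[-0.273, 0.962, -0.003], [0.962, 0.273, 0.004], [0.004, -0.002, -1.0]]
wrist_force: [-0.2, 0.8, 0.2]
width: 0.797
```

Emit:
arm_command([
  [[-0.03, 0, 0], 0],
  [[-0.05, 0, 0], 0],
  [[-0.05, 0, 0], 0],
  [[-0.05, 0, 0], 0],
  [[-0.05, 0, 0], 0],
])

```text
time_s: 8.78
position: [0.5397, -0.3329, 0.1616]
eef_rot: [[-0.273, 0.962, -0.004], [0.962, 0.273, 0.005], [0.006, -0.003, -1.0]]
wrist_force: [-0.8, 0.1, 0.2]
width: 0.803
```

```bash
python3 - <<'E'
from h import *
f=wshot('w7')
P=wcloud(f)
m=(P[...,2]>.078)&(P[...,2]<.1)&(np.hypot(P[...,0]-.515,P[...,1]+.241)<.03)
k,l,st,_=cv2.connectedComponentsWithStats(m.astype(np.uint8)); b=1+st[1:,4].argmax(); m=l==b
z=np.median(P[m][:,2]); m&=(abs(P[...,2]-z)<.004)
r=cv2.minAreaRect(P[m][:,:2].astype(np.float32)*1000); print(st[b],z,r)
delta([r[0][0]/1000,r[0][1]/1000,.10],15.8)
E
```

```text
[241  60  34  23 767] 0.08837603501039588 ((514.9364624023438, -239.174560546875), (23.754316329956055, 16.391454696655273), 15.676027297973633)
t 8.83 pos [ 0.5399 -0.3326  0.162 ] yang 15.87 F [ 0.1  0.6 -0.4] w 0.801 tilt [-0.004   0.0049] j6 -0.92
 shift [0.0963 0.0017 0.0625] turn 0.07
```

View pics/w7.png

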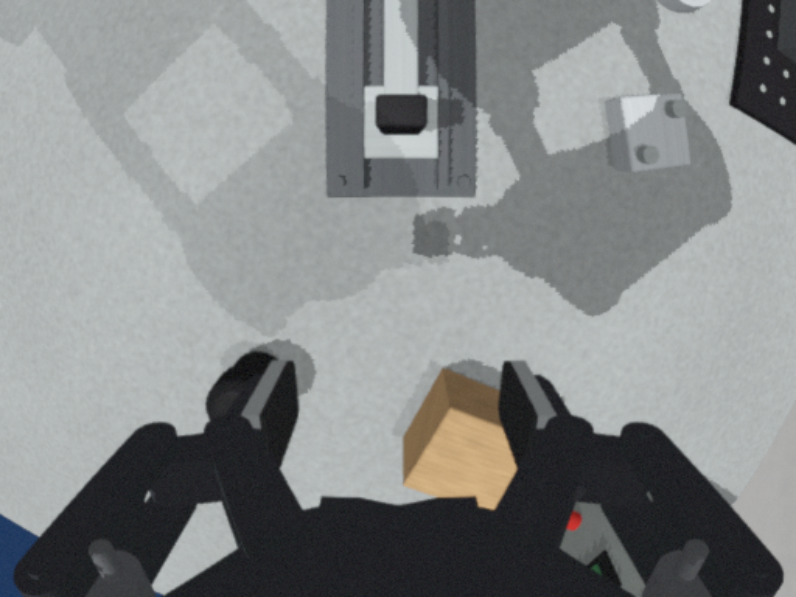

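The handle top measures 23.8×16.4 mm at (0.5149, −0.2392), which fits the given size.

Emit:
arm_command([
  [[0.035, 0.0015, 0], 0],
  [[0.07, 0.0015, 0], 0],
  [[0.0955, 0.0015, 0.01], 0],
  [[0.0955, 0.0015, 0.045], 0],
  [[0.0955, 0.0015, 0.06], 0],
])

```text
time_s: 9.25
position: [0.5135, -0.2368, 0.1007]
eef_rot: [[-0.276, 0.961, -0.006], [0.961, 0.276, 0.006], [0.007, -0.004, -1.0]]
wrist_force: [-0.9, 0.6, -0.4]
width: 0.804
```

```bash
python3 - <<'E'
from h import *
delta([.515,-.2396,.053],15.8)
E
```

```text
t 9.25 pos [ 0.5135 -0.2368  0.1007] yang 16.03 F [-0.9  0.6 -0.4] w 0.804 tilt [-0.0057  0.006 ] j6 -0.82
 shift [-0.0034  0.0008  0.0477] turn 0.23
```

Emit:
arm_command([
  [[-0.003, 0.001, 0.015], 0.2],
  [[-0.003, 0.001, 0.035], 0.2],
  [[-0.003, 0.001, 0.048], 0.2],
  [[-0.003, 0.001, 0.048], 0.2],
  [[-0.003, 0.001, 0.048], 0.2],
])

```text
time_s: 9.67
position: [0.5146, -0.2382, 0.0527]
eef_rot: [[-0.274, 0.962, -0.007], [0.962, 0.274, 0.007], [0.008, -0.005, -1.0]]
wrist_force: [0.8, 0.5, 0.1]
width: 0.8
```

Emit:
arm_command([
  [[0, 0, 0], 0],
  [[0, 0, 0], 0],
  [[0, 0, 0], 0],
  [[0, 0, 0], 0],
  [[0, 0, 0], 0],
], jaw=-1)

```text
time_s: 10.08
position: [0.5141, -0.2384, 0.0537]
eef_rot: [[-0.274, 0.962, -0.007], [0.962, 0.274, 0.006], [0.008, -0.005, -1.0]]
wrist_force: [-8.4, -1.2, 15.0]
width: 0.273
```

Emit:
arm_command([
  [[0, 0, 0], 0],
  [[0, 0, 0], 0],
  [[0, 0, 0], 0],
  [[0, 0, 0], 0],
  [[0, 0, 0], 0],
])

```text
time_s: 10.5
position: [0.5141, -0.2384, 0.0538]
eef_rot: [[-0.274, 0.962, -0.007], [0.962, 0.274, 0.006], [0.008, -0.005, -1.0]]
wrist_force: [-2.5, -1.0, -0.4]
width: 0.273
```

```bash
python3 - <<'E'
from h import *
delta([.515,-.2396,.053],15.8)
E
```

```text
t 10.5 pos [ 0.5141 -0.2384  0.0538] yang 15.89 F [-2.5 -1.  -0.4] w 0.273 tilt [-0.0072  0.0062] j6 -0.82
 shift [-0.0014  0.0006  0.0008] turn 0.09
```

The handle is gripped. I'll push in stages and watch the force along the push direction.

Emit:
arm_command([
  [[0.005, 0, 0], 0],
  [[0.01, 0, 0], 0],
  [[0.015, 0, 0], 0],
  [[0.02, 0, 0], 0],
  [[0.025, 0, 0], 0],
])

```text
time_s: 10.92
position: [0.507, -0.2138, 0.0538]
eef_rot: [[-0.274, 0.962, -0.007], [0.962, 0.274, 0.006], [0.008, -0.005, -1.0]]
wrist_force: [-1.3, -1.9, -9.9]
width: 0.273
```

```bash
cat >> h.py <<'E'
def st():
    s=bot.observe(); a=np.radians(105.8); xl=np.array([np.cos(a),np.sin(a)]); yl=np.array([-xl[1],xl[0]])
    q=np.array(s["position"][:2])-[.47444,-.09772]; F=np.array(s["wrist_force"])
    R=np.array(s["eef_rot"])
    print("t",round(s["time_s"],2),"x_L",round(q@xl*1000,1),"y_L",round(q@yl*1000,1),"z",round(s["position"][2]*1000,1),"s~",round(q@xl*1000+156,1),"Fx",round(F[:2]@xl,1),"Fy",round(F[:2]@yl,1),"Fz",round(F[2],1),"w",round(s["width"],3),"toolx ang",round(np.degrees(np.arctan2(R[1,0],R[0,0])),2))
E
python3 -c "
from h import *
st()"
```

```text
t 10.92 x_L -120.5 y_L 0.3 z 53.8 s~ 35.5 Fx -1.5 Fy 1.7 Fz -9.9 w 0.273 toolx ang 105.9
```

Emit:
arm_command([
  [[0.005, 0, 0.0003], 0],
  [[0.01, 0, 0.0004], 0],
  [[0.015, 0, 0.0004], 0],
  [[0.02, 0, 0.0005], 0],
  [[0.025, 0, 0.0006], 0],
])

```text
time_s: 11.33
position: [0.5003, -0.19, 0.0538]
eef_rot: [[-0.274, 0.962, -0.007], [0.962, 0.274, 0.005], [0.007, -0.005, -1.0]]
wrist_force: [-4.5, -9.6, 0.6]
width: 0.274
```

```bash
python3 -c "
from h import *
st()"
```

```text
t 11.33 x_L -95.8 y_L 0.3 z 53.8 s~ 60.2 Fx -8.0 Fy 7.0 Fz 0.6 w 0.274 toolx ang 105.91
```

Emit:
arm_command([
  [[0.005, -0.0003, 0.0001], 0],
  [[0.01, -0.0004, 0.0001], 0],
  [[0.015, -0.0004, 0.0002], 0],
  [[0.02, -0.0005, 0.0002], 0],
  [[0.025, -0.0006, 0.0002], 0],
])

```text
time_s: 11.75
position: [0.4933, -0.1659, 0.0538]
eef_rot: [[-0.274, 0.962, -0.005], [0.962, 0.274, 0.004], [0.006, -0.004, -1.0]]
wrist_force: [2.7, -3.9, -11.1]
width: 0.272
```

```bash
python3 -c "
from h import *
st()"
```

```text
t 11.75 x_L -70.8 y_L 0.4 z 53.8 s~ 85.2 Fx -4.5 Fy -1.5 Fz -11.1 w 0.272 toolx ang 105.91
```

Tracking is good, so I'll continue to about s ≈ 108 and then 130.

Emit:
arm_command([
  [[0.005, 0, 0.0004], 0],
  [[0.01, -0.0001, 0.0005], 0],
  [[0.015, -0.0002, 0.0006], 0],
  [[0.02, -0.0002, 0.0006], 0],
  [[0.025, -0.0002, 0.0007], 0],
])

```text
time_s: 12.17
position: [0.4865, -0.1417, 0.0537]
eef_rot: [[-0.274, 0.962, -0.004], [0.962, 0.274, 0.004], [0.005, -0.003, -1.0]]
wrist_force: [-2.4, -6.6, 3.8]
width: 0.27
```

```bash
python3 -c "
from h import *
st()"
```

```text
t 12.17 x_L -45.6 y_L 0.4 z 53.7 s~ 110.4 Fx -5.7 Fy 4.1 Fz 3.8 w 0.27 toolx ang 105.93
```

Emit:
arm_command([
  [[0.004, -0.0002, 0], 0],
  [[0.008, -0.0002, 0], 0],
  [[0.012, -0.0003, 0], 0],
  [[0.016, -0.0003, 0.0001], 0],
  [[0.019, -0.0004, 0.0001], 0],
])

```text
time_s: 12.58
position: [0.4812, -0.1233, 0.0538]
eef_rot: [[-0.275, 0.962, -0.004], [0.962, 0.275, 0.003], [0.004, -0.003, -1.0]]
wrist_force: [3.3, -4.4, -8.9]
width: 0.272
```

```bash
python3 -c "
from h import *
st()"
```

```text
t 12.58 x_L -26.4 y_L 0.5 z 53.8 s~ 129.6 Fx -5.1 Fy -2.0 Fz -8.9 w 0.272 toolx ang 105.94
```

Emit:
arm_command([
  [[0.003, 0, 0.0004], 0],
  [[0.006, -0.0001, 0.0004], 0],
  [[0.008, -0.0001, 0.0004], 0],
  [[0.008, -0.0001, 0.0004], 0],
  [[0.008, -0.0001, 0.0004], 0],
])

```text
time_s: 13.0
position: [0.4788, -0.1152, 0.0537]
eef_rot: [[-0.275, 0.962, -0.004], [0.962, 0.275, 0.004], [0.005, -0.003, -1.0]]
wrist_force: [-0.4, 3.0, 7.6]
width: 0.27
```

```bash
python3 -c "
from h import *
st()"
```

```text
t 13.0 x_L -18.0 y_L 0.5 z 53.7 s~ 138.0 Fx 3.0 Fy -0.5 Fz 7.6 w 0.27 toolx ang 105.94
```

Emit:
arm_command([
  [[0.001, 0, 0], 0],
  [[0.002, 0, 0], 0],
  [[0.002, 0, 0], 0],
  [[0.002, 0, 0], 0],
  [[0.002, 0, 0], 0],
])

```text
time_s: 13.42
position: [0.4783, -0.1132, 0.0537]
eef_rot: [[-0.274, 0.962, -0.004], [0.962, 0.274, 0.004], [0.005, -0.002, -1.0]]
wrist_force: [0.1, 0.3, 2.6]
width: 0.272
```

```bash
python3 -c "
from h import *
st()"
```

```text
t 13.42 x_L -15.9 y_L 0.5 z 53.7 s~ 140.1 Fx 0.3 Fy -0.1 Fz 2.6 w 0.272 toolx ang 105.93
```

Emit:
arm_command([
  [[0.0004, 0, 0], 0],
  [[0.0008, 0, 0], 0],
  [[0.0012, 0, 0], 0],
  [[0.0016, 0, 0], 0],
  [[0.002, 0, 0], 0],
])

```text
time_s: 13.83
position: [0.4778, -0.1113, 0.0537]
eef_rot: [[-0.275, 0.962, -0.004], [0.962, 0.275, 0.004], [0.005, -0.002, -1.0]]
wrist_force: [-0.1, -2.9, 0.5]
width: 0.273
```

```bash
python3 -c "
from h import *
st()"
```

```text
t 13.83 x_L -13.9 y_L 0.5 z 53.7 s~ 142.1 Fx -2.8 Fy 0.8 Fz 0.5 w 0.273 toolx ang 105.93
```

Emit:
arm_command([
  [[0.0004, 0, 0], 0],
  [[0.0008, 0, 0], 0],
  [[0.0012, 0, 0], 0],
  [[0.0016, 0, 0], 0],
  [[0.002, 0, 0], 0],
])

```text
time_s: 14.25
position: [0.4772, -0.1093, 0.0537]
eef_rot: [[-0.274, 0.962, -0.004], [0.962, 0.274, 0.004], [0.005, -0.002, -1.0]]
wrist_force: [0.7, -3.4, 0.8]
width: 0.271
```

```bash
python3 -c "
from h import *
st()"
```

```text
t 14.25 x_L -11.9 y_L 0.5 z 53.7 s~ 144.1 Fx -3.4 Fy 0.2 Fz 0.8 w 0.271 toolx ang 105.93
```

Emit:
arm_command([
  [[0.0004, 0, 0], 0],
  [[0.0008, 0, 0], 0],
  [[0.0012, 0, 0], 0],
  [[0.0016, 0, 0], 0],
  [[0.002, 0, 0], 0],
])

```text
time_s: 14.67
position: [0.4767, -0.1074, 0.0537]
eef_rot: [[-0.274, 0.962, -0.004], [0.962, 0.274, 0.004], [0.005, -0.002, -1.0]]
wrist_force: [-0.5, -2.7, -0.9]
width: 0.269
```

Emit:
arm_command([
  [[0.0004, 0, 0], 0],
  [[0.0008, 0, 0], 0],
  [[0.0012, 0, 0], 0],
  [[0.0016, 0, 0], 0],
  [[0.002, 0, 0], 0],
])

```text
time_s: 15.08
position: [0.4761, -0.1054, 0.0537]
eef_rot: [[-0.274, 0.962, -0.004], [0.962, 0.274, 0.004], [0.005, -0.002, -1.0]]
wrist_force: [0.1, -2.6, -1.3]
width: 0.273
```

```bash
python3 -c "
from h import *
st()"
```

```text
t 15.08 x_L -7.8 y_L 0.5 z 53.7 s~ 148.2 Fx -2.5 Fy 0.6 Fz -1.3 w 0.273 toolx ang 105.93
```

Baseline is Fx ≈ −2.7 N while moving, and the stop hasn't been met yet.

Emit:
arm_command([
  [[0.0004, 0, 0], 0],
  [[0.0008, 0, 0], 0],
  [[0.0012, 0, 0], 0],
  [[0.0016, 0, 0], 0],
  [[0.002, 0, 0], 0],
])

```text
time_s: 15.5
position: [0.4755, -0.1034, 0.0537]
eef_rot: [[-0.274, 0.962, -0.004], [0.962, 0.274, 0.004], [0.005, -0.002, -1.0]]
wrist_force: [-0.1, -2.9, -0.7]
width: 0.266
```

Emit:
arm_command([
  [[0.0004, 0, 0], 0],
  [[0.0008, 0, 0], 0],
  [[0.0012, 0, 0], 0],
  [[0.0016, 0, 0], 0],
  [[0.002, 0, 0], 0],
])

```text
time_s: 15.92
position: [0.475, -0.1015, 0.0537]
eef_rot: [[-0.274, 0.962, -0.004], [0.962, 0.274, 0.004], [0.005, -0.002, -1.0]]
wrist_force: [1.3, -3.8, -0.3]
width: 0.268
```

```bash
python3 -c "
from h import *
st()"
```

```text
t 15.92 x_L -3.7 y_L 0.5 z 53.7 s~ 152.3 Fx -4.0 Fy -0.2 Fz -0.3 w 0.268 toolx ang 105.93
```

Emit:
arm_command([
  [[0.0004, 0, 0], 0],
  [[0.0008, 0, 0], 0],
  [[0.0012, 0, 0], 0],
  [[0.0016, 0, 0], 0],
  [[0.002, 0, 0], 0],
])

```text
time_s: 16.33
position: [0.4744, -0.0995, 0.0537]
eef_rot: [[-0.274, 0.962, -0.004], [0.962, 0.274, 0.004], [0.005, -0.002, -1.0]]
wrist_force: [-0.4, -3.9, -1.5]
width: 0.272
```

```bash
python3 -c "
from h import *
st()"
```

```text
t 16.33 x_L -1.7 y_L 0.5 z 53.7 s~ 154.3 Fx -3.7 Fy 1.4 Fz -1.5 w 0.272 toolx ang 105.93
```

Emit:
arm_command([
  [[0.0004, 0, 0], 0],
  [[0.0008, 0, 0], 0],
  [[0.0012, 0, 0], 0],
  [[0.0016, 0, 0], 0],
  [[0.002, 0, 0], 0],
])

```text
time_s: 16.75
position: [0.4738, -0.0975, 0.0537]
eef_rot: [[-0.274, 0.962, -0.004], [0.962, 0.274, 0.004], [0.005, -0.002, -1.0]]
wrist_force: [0.1, -2.5, -1.2]
width: 0.272
```

```bash
python3 -c "
from h import *
st()"
```

```text
t 16.75 x_L 0.3 y_L 0.5 z 53.7 s~ 156.3 Fx -2.4 Fy 0.6 Fz -1.2 w 0.272 toolx ang 105.93
```

Emit:
arm_command([
  [[0.0004, 0, 0], 0],
  [[0.0008, 0, 0], 0],
  [[0.0012, 0, 0], 0],
  [[0.0016, 0, 0], 0],
  [[0.002, 0, 0], 0],
])

```text
time_s: 17.17
position: [0.4733, -0.0956, 0.0537]
eef_rot: [[-0.275, 0.962, -0.004], [0.962, 0.275, 0.004], [0.005, -0.002, -1.0]]
wrist_force: [0.9, -2.6, -2.0]
width: 0.275
```

```bash
python3 -c "
from h import *
st()"
```

```text
t 17.17 x_L 2.4 y_L 0.5 z 53.7 s~ 158.4 Fx -2.8 Fy -0.1 Fz -2.0 w 0.275 toolx ang 105.93
```

Emit:
arm_command([
  [[0.0004, 0, 0], 0],
  [[0.0008, 0, 0], 0],
  [[0.0012, 0, 0], 0],
  [[0.0016, 0, 0], 0],
  [[0.002, 0, 0], 0],
])

```text
time_s: 17.58
position: [0.4727, -0.0936, 0.0537]
eef_rot: [[-0.275, 0.962, -0.004], [0.962, 0.275, 0.004], [0.005, -0.002, -1.0]]
wrist_force: [0.6, -2.9, -2.4]
width: 0.271
```

```bash
python3 -c "
from h import *
st()"
```

```text
t 17.58 x_L 4.4 y_L 0.5 z 53.7 s~ 160.4 Fx -3.0 Fy 0.3 Fz -2.4 w 0.271 toolx ang 105.93
```

Emit:
arm_command([
  [[0.0004, 0, 0.0001], 0],
  [[0.0008, 0, 0.0001], 0],
  [[0.0012, 0, 0.0001], 0],
  [[0.0016, 0, 0.0001], 0],
  [[0.002, 0, 0.0001], 0],
])

```text
time_s: 18.0
position: [0.4722, -0.0917, 0.0537]
eef_rot: [[-0.274, 0.962, -0.004], [0.962, 0.274, 0.004], [0.005, -0.002, -1.0]]
wrist_force: [-1.4, -4.2, 2.8]
width: 0.273
```

```bash
python3 -c "
from h import *
st()"
```

```text
t 18.0 x_L 6.4 y_L 0.5 z 53.7 s~ 162.4 Fx -3.6 Fy 2.4 Fz 2.8 w 0.273 toolx ang 105.93
```

Emit:
arm_command([
  [[0.0004, 0, 0], 0],
  [[0.0008, 0, 0], 0],
  [[0.0012, 0, 0], 0],
  [[0.0016, 0, 0], 0],
  [[0.002, 0, 0], 0],
])

```text
time_s: 18.42
position: [0.4716, -0.0897, 0.0537]
eef_rot: [[-0.274, 0.962, -0.004], [0.962, 0.274, 0.004], [0.005, -0.002, -1.0]]
wrist_force: [0.1, -3.3, 1.7]
width: 0.275
```

```bash
python3 -c "
from h import *
st()"
```

```text
t 18.42 x_L 8.5 y_L 0.5 z 53.7 s~ 164.5 Fx -3.2 Fy 0.8 Fz 1.7 w 0.275 toolx ang 105.93
```

Emit:
arm_command([
  [[0.0004, 0, 0], 0],
  [[0.0008, 0, 0], 0],
  [[0.0012, 0, 0], 0],
  [[0.0016, 0, 0], 0],
  [[0.002, 0, 0], 0],
])

```text
time_s: 18.83
position: [0.4711, -0.0878, 0.0537]
eef_rot: [[-0.274, 0.962, -0.004], [0.962, 0.274, 0.004], [0.005, -0.002, -1.0]]
wrist_force: [0.6, -3.9, 0.6]
width: 0.271
```

```bash
python3 -c "
from h import *
st()"
```

```text
t 18.83 x_L 10.5 y_L 0.5 z 53.7 s~ 166.5 Fx -3.9 Fy 0.5 Fz 0.6 w 0.271 toolx ang 105.93
```

Emit:
arm_command([
  [[0.0004, 0, 0], 0],
  [[0.0008, 0, 0], 0],
  [[0.0012, 0, 0], 0],
  [[0.0016, 0, 0], 0],
  [[0.002, 0, 0], 0],
])

```text
time_s: 19.25
position: [0.4706, -0.086, 0.0537]
eef_rot: [[-0.275, 0.962, -0.003], [0.962, 0.275, 0.004], [0.004, -0.002, -1.0]]
wrist_force: [0.0, -7.2, -0.2]
width: 0.275
```

```bash
python3 -c "
from h import *
st()"
```

```text
t 19.25 x_L 12.3 y_L 0.5 z 53.7 s~ 168.3 Fx -6.9 Fy 1.9 Fz -0.2 w 0.275 toolx ang 105.94
```

The stop is giving: Fx is −6.9 N against a baseline of about −3. I'll go a further 1 mm or so.

Emit:
arm_command([
  [[0.0003, 0, 0], 0],
  [[0.0006, 0, 0], 0],
  [[0.0009, 0, 0], 0],
  [[0.0011, 0, 0], 0],
  [[0.0013, 0, 0], 0],
])

```text
time_s: 19.67
position: [0.4703, -0.085, 0.0537]
eef_rot: [[-0.275, 0.962, -0.003], [0.962, 0.275, 0.003], [0.004, -0.002, -1.0]]
wrist_force: [-0.1, -8.5, -0.6]
width: 0.271
```

```bash
python3 -c "
from h import *
st()"
```

```text
t 19.67 x_L 13.3 y_L 0.5 z 53.7 s~ 169.3 Fx -8.2 Fy 2.4 Fz -0.6 w 0.271 toolx ang 105.94
```

Deflection is about 4 mm. Now I'll pull the slide back.

Emit:
arm_command([
  [[-0.002, 0, 0], 0],
  [[-0.006, 0.0001, 0], 0],
  [[-0.011, 0.0001, -0.0001], 0],
  [[-0.018, 0.0001, -0.0001], 0],
  [[-0.025, 0.0002, -0.0001], 0],
])

```text
time_s: 20.08
position: [0.4772, -0.1095, 0.0537]
eef_rot: [[-0.275, 0.961, -0.004], [0.961, 0.275, 0.004], [0.005, -0.003, -1.0]]
wrist_force: [-2.4, 3.9, 4.3]
width: 0.274
```

```bash
python3 -c "
from h import *
st()"
```

```text
t 20.08 x_L -12.1 y_L 0.5 z 53.7 s~ 143.9 Fx 4.4 Fy 1.3 Fz 4.3 w 0.274 toolx ang 105.95
```

Emit:
arm_command([
  [[-0.007, 0, 0], 0],
  [[-0.014, 0.0001, -0.0001], 0],
  [[-0.021, 0.0001, -0.0001], 0],
  [[-0.028, 0.0002, -0.0002], 0],
  [[-0.035, 0.0003, -0.0002], 0],
])

```text
time_s: 20.5
position: [0.4871, -0.1439, 0.0537]
eef_rot: [[-0.275, 0.962, -0.004], [0.962, 0.275, 0.004], [0.005, -0.003, -1.0]]
wrist_force: [-3.6, -0.3, 6.2]
width: 0.279
```

```bash
python3 -c "
from h import *
st()"
```

```text
t 20.5 x_L -47.9 y_L 0.4 z 53.7 s~ 108.1 Fx 0.7 Fy 3.6 Fz 6.2 w 0.279 toolx ang 105.94
```

Emit:
arm_command([
  [[-0.008, 0, -0.0003], 0],
  [[-0.016, 0, -0.0004], 0],
  [[-0.024, 0, -0.0004], 0],
  [[-0.032, 0.0001, -0.0005], 0],
  [[-0.04, 0.0002, -0.0006], 0],
])

```text
time_s: 20.92
position: [0.4982, -0.1829, 0.0538]
eef_rot: [[-0.275, 0.962, -0.005], [0.962, 0.275, 0.004], [0.005, -0.004, -1.0]]
wrist_force: [-0.5, 1.8, -9.8]
width: 0.276
```

```bash
python3 -c "
from h import *
st()"
```

```text
t 20.92 x_L -88.5 y_L 0.4 z 53.8 s~ 67.5 Fx 1.9 Fy -0.0 Fz -9.8 w 0.276 toolx ang 105.94
```

Emit:
arm_command([
  [[-0.008, 0, -0.0002], 0],
  [[-0.016, 0.0001, -0.0003], 0],
  [[-0.024, 0.0002, -0.0003], 0],
  [[-0.032, 0.0002, -0.0004], 0],
  [[-0.04, 0.0003, -0.0005], 0],
])

```text
time_s: 21.33
position: [0.5093, -0.2219, 0.0538]
eef_rot: [[-0.275, 0.962, -0.006], [0.962, 0.275, 0.004], [0.006, -0.005, -1.0]]
wrist_force: [-1.3, 1.7, -13.3]
width: 0.274
```

```bash
python3 -c "
from h import *
st()"
```

```text
t 21.33 x_L -129.0 y_L 0.3 z 53.8 s~ 27.0 Fx 2.0 Fy 0.8 Fz -13.3 w 0.274 toolx ang 105.94
```

Emit:
arm_command([
  [[-0.005, 0, 0.0005], 0],
  [[-0.01, 0, 0.0005], 0],
  [[-0.014, 0, 0.0005], 0],
  [[-0.018, 0.0001, 0.0004], 0],
  [[-0.021, 0.0001, 0.0004], 0],
])

```text
time_s: 21.75
position: [0.5153, -0.2426, 0.0537]
eef_rot: [[-0.275, 0.962, -0.006], [0.962, 0.275, 0.004], [0.005, -0.004, -1.0]]
wrist_force: [-5.2, 0.7, 7.8]
width: 0.268
```

```bash
python3 -c "
from h import *
st()"
```

```text
t 21.75 x_L -150.6 y_L 0.2 z 53.7 s~ 5.4 Fx 2.1 Fy 4.9 Fz 7.8 w 0.268 toolx ang 105.94
```

Emit:
arm_command([
  [[-0.001, 0, 0], 0],
  [[-0.002, 0, 0], 0],
  [[-0.003, 0, 0], 0],
  [[-0.004, 0, 0], 0],
  [[-0.005, 0, 0], 0],
])

```text
time_s: 22.17
position: [0.5163, -0.2464, 0.0537]
eef_rot: [[-0.274, 0.962, -0.007], [0.962, 0.274, 0.006], [0.007, -0.005, -1.0]]
wrist_force: [-4.6, 16.1, 9.3]
width: 0.273
```

```bash
python3 -c "
from h import *
st()"
```

```text
t 22.17 x_L -154.5 y_L 0.3 z 53.7 s~ 1.5 Fx 16.7 Fy 0.0 Fz 9.3 w 0.273 toolx ang 105.93
```

The rear end stop is reached (+16.7 N), at an indicated travel of 1.5 mm, which is my zero offset. Now I'll release the handle and rise.

Emit:
arm_command([
  [[-0.0002, 0, 0], 0],
  [[-0.0002, 0, 0], 0],
  [[-0.0002, 0, 0], 0],
  [[-0.0002, 0, 0], 0],
  [[-0.0002, 0, 0], 0],
], jaw=0.6)

```text
time_s: 22.58
position: [0.5165, -0.2468, 0.0538]
eef_rot: [[-0.275, 0.962, -0.006], [0.962, 0.275, 0.005], [0.007, -0.005, -1.0]]
wrist_force: [-0.4, -0.5, 0.5]
width: 0.799
```

Emit:
arm_command([
  [[0, 0, -0.02], 0],
  [[0, 0, -0.05], 0],
  [[0, 0, -0.09], 0],
  [[0, 0, -0.12], 0],
  [[0, 0, -0.15], 0],
])

```text
time_s: 23.0
position: [0.5175, -0.2476, 0.2057]
eef_rot: [[-0.274, 0.962, -0.005], [0.962, 0.275, 0.005], [0.006, -0.004, -1.0]]
wrist_force: [0.9, -1.5, 0.2]
width: 0.8
```

Emit:
arm_command([
  [[-0.04, 0, 0], 0],
  [[-0.08, 0, 0], 0],
  [[-0.1, 0, 0], 0],
  [[-0.1, 0, 0], 0],
  [[-0.1, 0, 0], 0],
])

```text
time_s: 23.42
position: [0.5448, -0.3447, 0.2047]
eef_rot: [[-0.273, 0.962, -0.006], [0.962, 0.273, 0.005], [0.006, -0.004, -1.0]]
wrist_force: [0.1, 1.0, 0.3]
width: 0.8
```

```bash
python3 - <<'E'
from h import *
st(); f=wshot('w8'); P=wcloud(f)
xl=np.array([np.cos(np.radians(105.8)),np.sin(np.radians(105.8))])
m=(P[...,2]>.078)&(P[...,2]<.1)&(np.hypot(P[...,0]-.517,P[...,1]+.247)<.03)
z=np.median(P[m][:,2]); m&=(abs(P[...,2]-z)<.004)
r=cv2.minAreaRect(P[m][:,:2].astype(np.float32)*1000); print(z,r,"handle x_L",((np.array(r[0])/1000-[.47444,-.09772])@xl))
p,d=optics.camera("scene"); cv2.imwrite("pics/sc9.png",cv2.resize(p[115:345,150:400,::-1],(650,598)))
np.savez("scene9.npz",p=p,d=d)
p,d=optics.camera("side"); cv2.imwrite("pics/sd9.png",cv2.resize(p[100:300,130:360,::-1],(690,600)))
E
```

```text
t 23.42 x_L -256.8 y_L -0.5 z 204.7 s~ -100.8 Fx 1.0 Fy -0.4 Fz 0.3 w 0.8 toolx ang 105.85
0.08843079208060518 ((517.5038452148438, -246.88052368164062), (24.050077438354492, 15.871515274047852), 16.087289810180664) handle x_L -0.1552503742243404
```

View pics/w8.png

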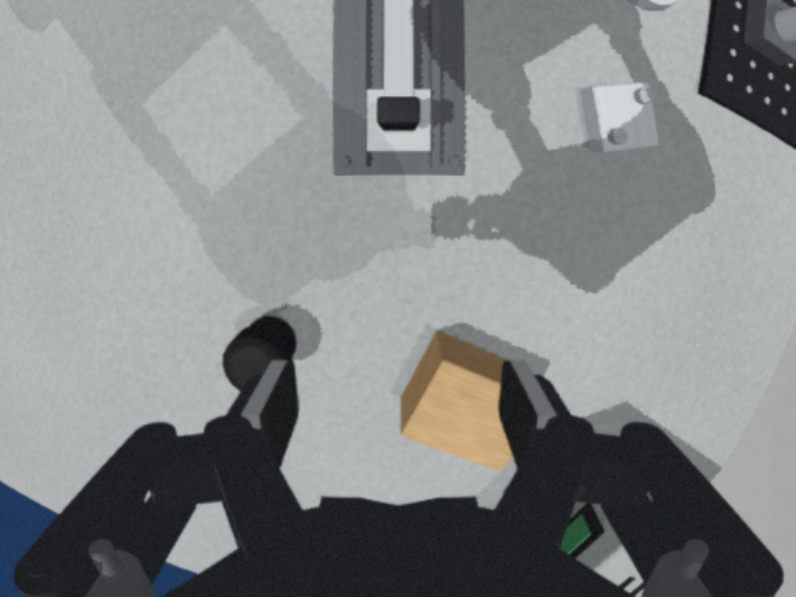

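View pics/sc9.png

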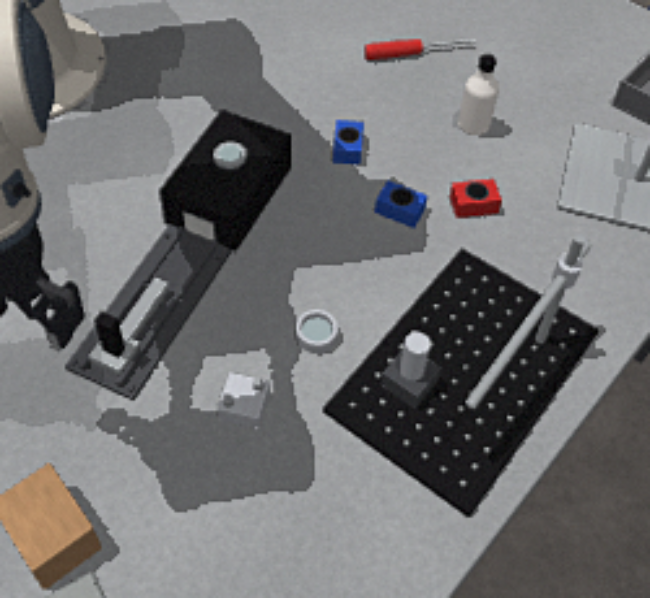

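The views show the white flap hanging closed at (198,225) in the scene crop, the channel empty and the slide fully back. The bystanders are in place and the gripper is clear, so I'll hand in.

```bash
python3 -c "
from rig import bot
print(bot.sign_off())"
```

```text
the job is handed in; nothing more can be done
None
```

The cassette is inside the dark chamber with the flap closed behind it. The slide is fully back and the gripper has let go. I handed the job in at about 23.6 s of the 72 s allowed.

- **Placing:** I set the cassette in the channel and let go. Floor contact came at the expected height. A check picture showed it flat, within 0.2° of the channel's line and within 2 mm of the channel point.
- **Pushing:** I drove it through the flap with the slide. The push force held at about 3 N, with noise of up to 1 N. It then rose to 8.2 N, which means roughly 4 mm of give on the stop. The stop was first met at a travel of about 164 mm, inside the stated range. The deflection is worked out from force and travel, because the stop plate cannot be seen.
- **Pulling back:** I pulled the slide until it met its rear limit (about 17 N), released the handle and rose clear. The last picture put the handle within 1 mm of its fully-back position.
- **Last checks:** The final scene view shows the flap closed, the channel empty, and the visible bystanders and look-alikes where they were. The black lens tube and the carton show up standing in the final wrist picture. I compared bystander positions by eye and did not measure them.
- **Disagreements:** The two fixed cameras differed by 3 to 6 mm on the cassette and loader, so I used the wrist camera for the fine positions.

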